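# Hang a label-roll bin on the bench bin rail

### The job

Pick up the loose blue bin by its black cross-bar, bring its hook over the lip of the bin rail in the open stretch between the hanging bin and the yellow keeper, and lower it gently until it bears on the lip: the rail was re-clamped, so feel for its height, and neither drop the bin nor force it. Then slide it along the rail, under the keeper, until it stands against the orange end stop, and let go so that it hangs there by its hook. Do not shove the bin that already hangs there, keep the gripper off the rail stand, and leave the two rolls and the carton on the bench where they are.

Things in the scene. Friction and masses are not known exactly. Their poses are not given: they have to be found in the camera images.
- stand: Bench-top bin rail: 400 mm aluminium rail on two dark posts (204 mm high, y +-205 to 227, feet x -80 to 80). Origin on the bench under the middle of the rail's lip; x from the rail's front, where bins hang, to its back (away from robot), y along the rail, z up. Lip top is 155 to 185 mm above the bench: clamped by hand, does not slip, not reported, feel for it.
- lip_foot (a point): Bench point under the lip's middle in the open stretch (stand frame y +55 mm), axes as stand. Rail section, x from here, z from lip top: lip and flat front web 4 mm thick (x -2 to 2, top rounded) down to z -66; trough behind it x 2 to 14, floor at z -30; back wall x 14 to 18, up to z +14. The bin's flat back can be held against the web and slid down it.
- keeper_foot (a point): Bench point under the lip at the open end of the yellow anti-lift keeper (stand frame y +120 mm), axes as stand. The keeper is a flat 3 mm plate over the trough, x 3 to 18 mm, from here to the end stop (80 mm long), its underside 11 mm above the lip top: a hook cannot be lowered there, only slid in along the rail.
- stop_foot (a point): Bench point under the lip at the face of the orange end stop (stand frame y +200 mm), axes as stand. The stop is an upright plate across the rail's +y end, x -57 to 13 mm, from 50 mm below to 12 mm above the lip top. The bin's side wall (50 mm from its middle) comes up against it.
- hung_bin (a joint): Like bin, with a red-labelled roll, already hanging on the -y part of the rail; it can slide along it. Value in m: its middle is at y = -0.130 + value in the stand frame. 100 mm wide along the rail, x -123 to -2 mm, from 75 mm below to 13 mm above the lip top.
- bin_grip (a point): Centre of the black cross-bar of the loose blue bin (0.25 to 0.5 kg, green-labelled roll fast in it), 81 mm above its underside, over its centre of mass. Bar along y: 12 mm thick (x), 14 high, 94 long, free below down to the roll 40 mm under this point. Bin 120 deep (x), 100 wide (y), sides 71 high, low front. x from low front to the hook at the back, z up.
- bin_hook (a point): Middle of the top of the slot under the loose bin's hook, 62.5 mm behind (+x) and 6 mm below the bar's centre; axes as bin_grip. Slot between the bin's flat back (2.5 mm in front of this point) and the tongue: 5 mm wide at the top, widening to 9 mm at the tongue's tip. Hung: this point is at the lip top, stand-frame x about 0 (0.5 mm with the back on the web); the bin leans about 1 degree.
- bin_tongue (a point): Middle of the rounded lower tip of the loose bin's hook tongue: 8.5 mm behind (+x) and 24 mm below bin_hook. The tongue is 80 mm wide (y), 4 mm thick at the tip and 8 mm at the top; its back is straight, its inner face slants and draws the bin in to the rail. The bridge over the slot is 5 mm thick.
- yellow_roll: Roll of yellow labels lying flat on the bench, 90 mm diameter, 50 mm high, origin at its underside. Bystander.
- red_roll: Roll of red labels lying flat on the bench, 72 mm diameter, 60 mm high, origin at its underside. Bystander.
- carton: Small closed carton on the bench, 90 x 120 x 70 mm, origin at the centre of its underside. Bystander.
Not all that is in view belongs to the job. Several things look just like the part that bears bin_grip: the one meant starts farthest to the robot's left.

How it is judged (in metres and radians):
On the way, in this order (a step that is already met when the one before it is completed fails the run):
1. the bin's hook is down behind the lip and sliding in under the keeper (x of bin_hook in the frame of stand between -0.004 and 0.003 m and z of bin_hook in the frame of stand between 0.15 and 0.187 m and y of bin_hook in the frame of stand above 0.09 m), for 0.1 s.
2. the bin has been slid up to the end stop, hook still behind the lip (x of bin_hook in the frame of stand between -0.004 and 0.003 m and z of bin_hook in the frame of stand between 0.15 and 0.187 m and contact force between bin and stand above 1 N and y of bin_hook in the frame of stand above 0.1465 m), for 0.2 s.
At the end, for the whole second after the job is handed in: The bin hangs at rest and released on the rail with its hook behind the lip (hook point within -4 to 3 mm of the lip's middle across the rail, bearing on the rail with more than 1 N), within 3.5 mm of the end stop, tilted less than 0.10 rad and turned less than 0.06 rad from the rail (all of step 2 and angle between bin_hook's own z axis and vertical below 0.1 rad and angle between the y axis of bin_hook and the y axis of stand, either way round below 0.06 rad and linear speed of bin below 0.01 m/s); the robot touches nothing.
It fails at once if the bin pressed or knocked by the gripper against the rail, its stop or the hanging bin with more than 16 N (contact force between bin and stand above 16 N and contact force between the fingers and bin above 0.5 N).
It fails at once if the gripper or arm knocking the rail stand or the hanging bin (more than 5 N) (contact force between any of the fingers, the arm and stand above 5 N).
It fails at once if the bin let fall (moving faster than 0.18 m/s while off the bench and not held) (contact force between the fingers and bin below 0.1 N and linear speed of bin above 0.18 m/s and height (world z) of bin_hook above 0.09 m).
It fails at once if the hanging bin shoved along the rail (faster than 0.03 m/s) (velocity of joint hung_bin above 0.03 m/s or velocity of joint hung_bin below -0.03 m/s).
It fails at once if a roll or the carton on the bench moved by more than 15 mm (distance of any of yellow_roll, red_roll, carton from where it was at the start of the episode above 0.015 m).
It also fails if it takes over 61 s, if anything falls off the work surface, if the arm or the gripper's body presses on something with over 40 N, if the wrist force passes 120 N, or if a joint passes its speed limit or range.

### The arm

A 6-joint arm with a two-finger parallel gripper is mounted at the origin on the work surface. World frame = base frame: x ahead of the robot, y to its left, z up, the work surface at z = 0. Lengths are in mm, angles in degrees, forces in N, time in s.
With the tool pointing down it reaches from about 300 to 950 mm from the base axis. Payload 3.1 kg.
Tool frame: the origin (TCP) lies at the very end of the fingers, on their centre line; the grasp point (between the pads) lies manip.tcp_to_grasp behind it (manip.tcp_to_grasp is the distance from the TCP to the grasp point, in mm); z points along the fingers, y is the line along which they close (so a half turn about z gives the same grasp; the last joint's range is limited). The gripper opens to 85 mm and grips with 20 to 120 N. Pads are 22 mm wide; open, the fingers measure 114 mm over their backs; the gripper's body (76 mm by 85 mm) begins 54 mm behind the grasp point. The pads swing forward as they close: fully open they stand 13 mm farther back than shut.
Start: joints at [-68.222, 17.653, 93.61, -0, 68.738, -3.994], TCP at [271.716, -562.852, 231.272] pointing down, gripper open.
Joint ranges: [-175.34, 175.34], [-45.06, 112.39], [2.9, 150.54], [-68.45, 248.45], [3.09, 151.38], [-168.51, 168.51]. Speed limits (degrees/s): [159.86, 159.86, 180, 180, 180, 180].

### API

Orientations are given as a 3x3 rotation matrix whose columns are the frame's x, y, z axes.
In Python, from cell import manip gives the robot as it stands. Calls block until the motion is done:
- manip.movep(position, orientation): joint-space move of the TCP to a pose.
- manip.servo_line(position, ori=None, rate=150, f_stop=None): straight line of the TCP; ori=None keeps the orientation; rate is the mean speed in mm/s. With f_stop (N) it stops when the force on the tool has changed by that much, and returns True; else False.
- manip.move_j(angles): joint-space move.
- manip.release() and manip.close_gripper(newtons=None): open the fingers fully, or close them until they stop; newtons is the grip in N (None keeps the last).
- manip.sleep(seconds).
- manip.ik(position, orientation): joint angles nearest the present ones, or None.
- manip.get_obs(): the state.
- manip.get_image(name): name is "scene" or "top"; returns a dict with "frame" (480x640x3 uint8, blue, green, red), "mtx" (3x3 intrinsics, pixels), "world_to_cam" (4x4, takes a point from world to camera coordinates). Camera axes: x right, y up, looking along -z (the intrinsics and any distortion apply to the point x, -y, -z); pixel columns grow to the right and rows downward; lengths in mm; the calibration is good to about 2 mm. A picture is of the moment at which its call begins. There is no depth.
A pose or a line that the arm cannot do raises manip.PlanningError and nothing moves.
- manip.sign_off(): hands the job in; it is judged then, once.
Trained networks look in a picture, given as the dict that the camera call returned (one of the last four; its "shot" number tells which), for a name from the list of things; names that differ only in an ending like _2 or _b are one class to them, and where a whole thing is asked for, a point or a joint stands for the part that bears it (a point fixed in the world has none). Each returns a list of dicts, best first, with "conf" (0 to 1); they miss things now and then, are a little off and sometimes report something else, mostly with a low value. They report only what shows in the picture. A call takes as long as a camera call. They do not tell look-alikes from the thing itself.
- manip.silhouettes(query, picture): "mask" (480x640 bool, what is visible of it) and "extent" ([left, top, right, bottom] as shares, 0 to 1, of the picture: columns of its width, rows of its height, round what is visible of it).
- manip.landmark_of(query, picture): "centre" ([column, row] as shares, 0 to 1, of the picture: columns of its width, rows of its height: a listed point, or the origin of a listed thing).
The state is a dict: "time": time; "joint_pos": joint angles; "qvel": joint speeds; "joint_torque": joint torques, N m; "eef_pos": TCP position; "eef_rot": TCP orientation; "ft_force": force on the tool from outside, world axes, zero at the start; "moment": the same for the moment, N m; "opening": finger opening in mm; "grip_force": force on a finger pad.
Only numpy, scipy, OpenCV 4.12 (cv2) and the standard library are available. Lean on these libraries where they do the work, as an engineer would, in place of code of your own. Each camera call takes 0.05 s, during which the arm holds its last target. There are 200 camera calls.

## Working session

There is one attempt and no reset: what is moved stays moved. The work goes in short steps, each a Python script; the robot and the scene stay as the last script left them, time stands still between calls to the robot, and variables do not carry over. Pictures are saved under pics/ and viewed, at most 10 in all, crops included, and the job is handed in when it is done.

```bash
ls; mkdir -p pics; python3 - <<'E'
from cell import manip
import cv2, numpy as np
print(manip.tcp_to_grasp, manip.get_obs())
for n in ("scene","top"):
    p=manip.get_image(n); cv2.imwrite(f"pics/{n}0.png",p["frame"]); print(n,p["mtx"].tolist(),p["world_to_cam"].round(3).tolist(),[k for k in p])
    for q in ("stand","lip_foot","keeper_foot","stop_foot","bin_grip","bin_hook","bin_tongue","hung_bin","yellow_roll","red_roll","carton"):
        print(q,[(round(d["conf"],2),round(d["centre"][0]*640,1),round(d["centre"][1]*480,1)) for d in manip.landmark_of(q,p)])
E
```

```text
pics
18.700000000000003 {'time': 0.0, 'joint_pos': array([-6.82227257e+01,  1.77026635e+01,  9.36903918e+01, -2.90190500e-04,
        6.87371658e+01, -3.99358868e+00]), 'qvel': array([ 0.0467385 ,  0.06372078,  0.08626369,  0.09815178, -0.01652995,
       -0.04066976]), 'joint_torque': array([ 1.65364549e-03, -4.15249586e+01, -2.76666480e+01, -3.89860099e-05,
        1.01812778e-02, -2.21622895e-05]), 'eef_pos': array([ 271.39964747, -562.08205795,  230.05984066]), 'eef_rot': array([[ 9.00539251e-01,  4.34773895e-01, -8.47585430e-04],
       [ 4.34774694e-01, -9.00536795e-01,  2.10883242e-03],
       [ 1.53583419e-04, -2.26759506e-03, -9.99997417e-01]]), 'ft_force': array([-0.57868524, -0.0742876 ,  0.36891138]), 'moment': array([ 0.03044162, -0.02164945, -0.00118809]), 'grip_force': 0.0, 'opening': 85.25284731364279}
scene [[617.5999509066793, 0.0, 309.00593391195224], [0.0, 617.5999509066793, 235.40673438015114], [0.0, 0.0, 1.0]] [[0.015, 1.0, 0.007, 46.334], [-0.633, 0.005, 0.774, 211.159], [0.774, -0.016, 0.633, -1847.525], [0.0, 0.0, 0.0, 1.0]] ['frame', 'mtx', 'world_to_cam', 'shot']
stand [(0.89, 384.2, 327.8)]
lip_foot [(0.49, 383.7, 327.6)]
keeper_foot []
stop_foot [(0.63, 478.6, 334.4)]
bin_grip [(0.84, 177.4, 244.2), (0.64, 129.4, 194.5)]
bin_hook [(0.74, 186.4, 261.4), (0.56, 106.2, 205.3)]
bin_tongue [(0.83, 188.8, 270.5), (0.59, 106.3, 212.6), (0.39, 185.3, 259.1)]Traceback (most recent call last):
  File "<stdin>", line 7, in <module>
ValueError: it knows: bin_grip, bin_hook, bin_tongue, carton, keeper_foot, lip_foot, red_roll, stand, stop_foot, yellow_roll
```

```bash
cat > h.py <<'E'
from cell import manip
import cv2, numpy as np
Q=("stand","lip_foot","keeper_foot","stop_foot","bin_grip","bin_hook","bin_tongue","yellow_roll","red_roll","carton")
def ray(p,uv):
    W=np.array(p["world_to_cam"]);R=W[:3,:3];c=-R.T@W[:3,3];K=np.array(p["mtx"])
    d=np.array([(uv[0]-K[0,2])/K[0,0],-(uv[1]-K[1,2])/K[1,1],-1.]);d=R.T@d
    return c,d/np.linalg.norm(d)
def atz(p,uv,z):
    c,d=ray(p,uv);return c+d*(z-c[2])/d[2]
def tri(ps,uvs):
    A=np.zeros((3,3));b=np.zeros(3);L=[]
    for p,uv in zip(ps,uvs):
        c,d=ray(p,uv);M=np.eye(3)-np.outer(d,d);A+=M;b+=M@c;L.append((c,M))
    x=np.linalg.solve(A,b);return x,[np.linalg.norm(M@(x-c)) for c,M in L]
def proj(p,X):
    W=np.array(p["world_to_cam"]);K=np.array(p["mtx"]);x=W[:3,:3]@np.array(X,float)+W[:3,3]
    return np.array([K[0,0]*x[0]/-x[2]+K[0,2],K[1,1]*-x[1]/-x[2]+K[1,2]])
E
python3 - <<'E'
from h import *
for n in ("scene","top"):
    p=manip.get_image(n); cv2.imwrite(f"pics/{n}1.png",p["frame"]);print(n,p["mtx"].round(1).tolist(),p["world_to_cam"].round(3).tolist())
    for q in Q:
        z=dict(bin_grip=81,bin_hook=75,bin_tongue=51).get(q,0)
        for d in manip.landmark_of(q,p):
            uv=np.array(d["centre"])*[640,480]; print(q,round(d["conf"],2),uv.round(1),atz(p,uv,z).round(0))
E
```

```text
scene [[617.6, 0.0, 309.0], [0.0, 617.6, 235.4], [0.0, 0.0, 1.0]] [[0.015, 1.0, 0.007, 46.334], [-0.633, 0.005, 0.774, 211.159], [0.774, -0.016, 0.633, -1847.525], [0.0, 0.0, 0.0, 1.0]]
stand 0.8 [383.6 325.7] [646. 107.   0.]
stand 0.29 [187.5 271.6] [ 468. -345.   -0.]
lip_foot 0.69 [185.2 260.1] [ 427. -356.   -0.]
stop_foot 0.84 [477.6 332.9] [669. 308.   0.]
bin_grip 0.87 [177.9 240. ] [ 447. -360.   81.]
bin_grip 0.76 [130.5 193.8] [ 260. -510.   81.]
bin_hook 0.74 [106.8 202.1] [ 288. -565.   75.]
bin_hook 0.65 [184.7 262.8] [ 521. -335.   75.]
bin_hook 0.43 [177.5 243.6] [ 453. -361.   75.]
bin_tongue 0.86 [105.6 208.7] [ 284. -574.   51.]
bin_tongue 0.85 [187.2 268.7] [ 514. -333.   51.]
yellow_roll 0.83 [298.1 250.4] [392. -80.   0.]
red_roll 0.95 [174.5 325.9] [ 642. -349.    0.]
carton 0.89 [483.1 257.4] [422. 378.   0.]
top [[615.1, 0.0, 324.1], [0.0, 615.1, 228.5], [0.0, 0.0, 1.0]] [[-0.023, -1.0, -0.005, -30.698], [0.993, -0.023, 0.113, -474.629], [-0.113, -0.002, 0.994, -1558.283], [0.0, 0.0, 0.0, 1.0]]
stand 0.65 [265.6 166.7] [645. 110.   0.]
stand 0.31 [439.1 166. ] [ 636. -350.    0.]
lip_foot 0.94 [247.7 160.7] [663. 157.   0.]
keeper_foot 0.91 [223.5 159.5] [668. 221.   0.]
stop_foot 0.75 [192.7 160.5] [667. 303.   0.]
bin_grip 0.82 [454. 227.] [ 464. -365.   81.]
bin_grip 0.77 [514.9 308.3] [ 260. -504.   81.]
bin_hook 0.88 [438.4 205.5] [ 520. -330.   75.]
bin_hook 0.62 [534.9 292.6] [ 297. -558.   75.]
bin_tongue 0.86 [537.5 292.6] [ 297. -572.   51.]
bin_tongue 0.73 [454.3 224.6] [ 473. -372.   51.]
bin_tongue 0.71 [439.4 206.1] [ 521. -337.   51.]
yellow_roll 0.81 [341.1 259.8] [394. -84.   0.]
red_roll 0.72 [225.3 161.3] [663. 217.   0.]
red_roll 0.69 [438.6 170. ] [ 626. -348.    0.]
carton 0.86 [164.2 247.6] [436. 377.   0.]
```

View pics/scene0.png

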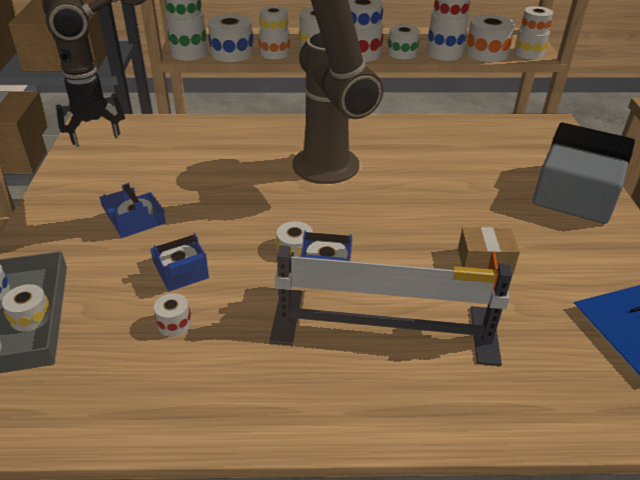

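View pics/top1.png

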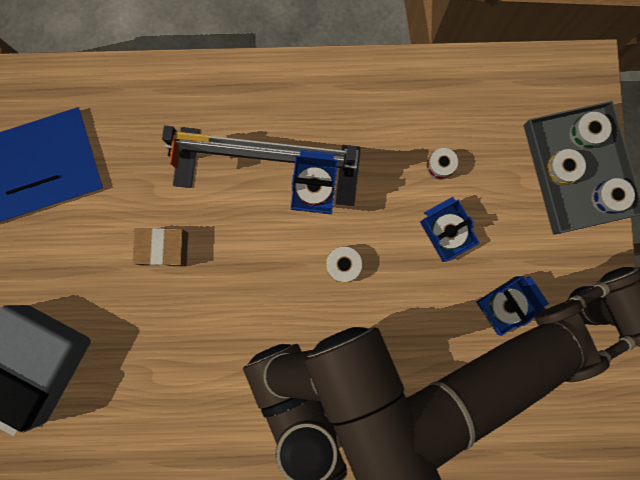

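The top view shows the stand at upper left, with the orange stop near (172,152), the yellow keeper near (190,136) and the hung bin at (315,183). Things that could be taken for the loose bin:
- Bin A: top (454,227), scene (178,240), y ≈ -365.
- Bin B: top (515,308), scene (130,194), y ≈ -505.
- The hung bin: top (315,183), already on the rail, so it isn't the loose one.

Robot-left is +y, so I choose bin A. Next I check it in a close crop.

```bash
python3 - <<'E'
from h import *
s=cv2.imread("pics/scene1.png");t=cv2.imread("pics/top1.png")
def crop(im,x0,y0,x1,y1,k): return cv2.resize(im[y0:y1,x0:x1],None,fx=k,fy=k,interpolation=cv2.INTER_CUBIC)
a=crop(s,265,235,525,365,3)   # 780x390
cv2.imwrite("pics/c1.png",a)
b=crop(t,155,115,365,220,3.8) # 798x399
cv2.imwrite("pics/c2.png",b)
c=np.hstack([crop(s,145,225,215,295,5),crop(t,415,190,485,270,5)[:350]]);cv2.imwrite("pics/c3.png",c)
E
```

```text
(no output)
```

View pics/c1.png

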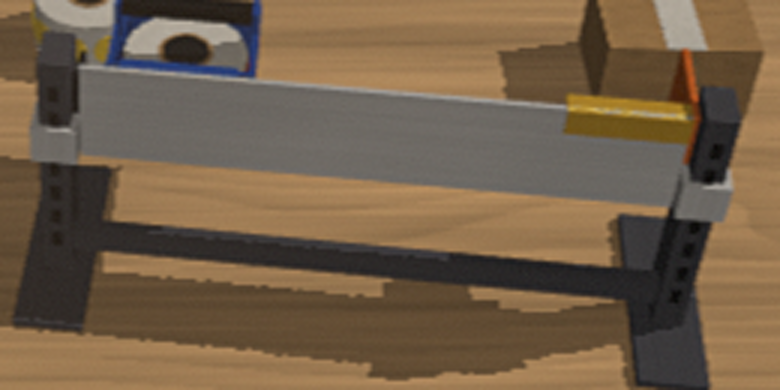

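View pics/c2.png

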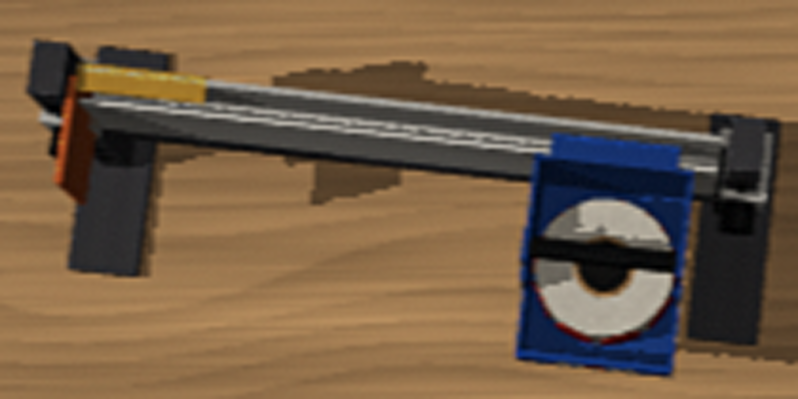

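View pics/c3.png

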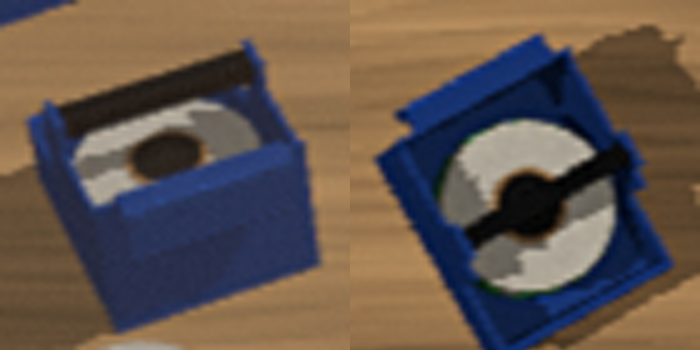

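The crop confirms bin A: a green-labelled roll, a black bar, and the hook at upper left in the top view near (440,206). The stand's feet, post tops and rail lines are clear enough to fit its pose.

```bash
python3 - <<'E'
from h import *
from scipy.optimize import least_squares
P={n:manip.get_image(n) for n in("scene","top")}
s=P["scene"];t=P["top"]
g=cv2.cvtColor(t["frame"],cv2.COLOR_BGR2GRAY)
for c in (215,230,245,260,275,290): print(c,"rows132+",g[132:160,c].tolist())
gs=cv2.cvtColor(s["frame"],cv2.COLOR_BGR2GRAY)
for c in (300,360,400,440): print(c,"srows252+",gs[252:275,c].tolist())
c1=lambda u,v:(265+u/3,235+v/3); c2=lambda u,v:(155+u/3.8,115+v/3.8)
# (cam, pixel, stand-frame xyz ; z given as (abs, lipcoef))
pts=[(s,c1(15,326),(80,-227,0,0)),(s,c1(82,331),(80,-205,0,0)),(s,c1(638,388),(80,205,0,0)),(s,c1(709,384),(80,227,0,0)),
 (t,c2(68,271),(-80,227,0,0)),(t,c2(145,277),(-80,205,0,0)),(t,c2(688,343),(-80,-205,0,0)),(t,c2(760,346),(-80,-227,0,0)),
 (t,c2(98,45),(80,227,0,0)),(t,c2(175,53),(80,205,0,0)),
 (s,c1(568,96),(18,120,14,1)),(t,c2(206,81),(18,120,14,1)),(s,c1(80,155),(2,-200,-66,1)),(s,c1(80,66),(18,-200,14,1)),
 (t,c2(722,136),(18,-200,14,1))]
def res(q):
    a=q[2];R=np.array([[np.cos(a),-np.sin(a)],[np.sin(a),np.cos(a)]]);o=[]
    for cam,uv,(x,y,z,k) in pts:
        o+=list(proj(cam,[*(R@[x,y]+q[:2]),z+k*q[3]])-uv)
    return np.array(o)
r=least_squares(res,[665,105,-.05,170],loss="soft_l1")
print(r.x.round(3),np.rad2deg(r.x[2]));print(res(r.x).reshape(-1,2).round(1).tolist())
# bin: back bottom corners, z=0; bar ends
b=lambda u,v:(145+u/5,225+v/5); bt=lambda u,v:(415+(u-350)/5,190+v/5)
bp=[(s,b(120,330),(60,-50,0)),(s,b(318,263),(60,50,0)),(t,bt(470,237),(0,47,88)),(t,bt(630,157),(0,-47,88)),(t,bt(475,78),(64,0,80)),
 (s,(177.9,240),(0,0,81)),(t,(454,227),(0,0,81)),(s,(184.7,262.8),(62.5,0,75)),(t,(438.4,205.5),(62.5,0,75)),(s,(187.2,268.7),(71,0,51))]
def rb(q):
    a=q[2];R=np.array([[np.cos(a),-np.sin(a)],[np.sin(a),np.cos(a)]])
    return np.concatenate([proj(cam,[*(R@[x,y]+q[:2]),z])-uv for cam,uv,(x,y,z) in bp])
r=least_squares(rb,[463,-363,.5],loss="soft_l1");print("bin",r.x.round(3),np.rad2deg(r.x[2]));print(rb(r.x).reshape(-1,2).round(1).tolist())
E
```

```text
215 rows132+ [129, 128, 126, 136, 143, 158, 91, 63, 45, 47, 97, 156, 90, 174, 105, 62, 66, 66, 69, 68, 44, 11, 42, 113, 104, 109, 113, 117]
230 rows132+ [136, 134, 109, 77, 71, 78, 143, 163, 75, 64, 65, 70, 128, 139, 97, 177, 71, 64, 68, 70, 72, 71, 27, 11, 51, 67, 98, 120]
245 rows132+ [136, 119, 75, 74, 76, 76, 75, 83, 163, 127, 70, 65, 65, 76, 166, 132, 125, 144, 72, 68, 71, 69, 72, 67, 24, 22, 73, 72]
260 rows132+ [67, 69, 73, 74, 74, 77, 75, 72, 69, 109, 163, 92, 66, 66, 66, 94, 133, 93, 174, 98, 66, 69, 70, 71, 70, 47, 20, 55]
275 rows132+ [120, 115, 119, 121, 124, 77, 71, 78, 73, 66, 73, 140, 149, 69, 64, 64, 71, 143, 163, 102, 176, 65, 62, 69, 71, 73, 70, 27]
290 rows132+ [123, 120, 116, 114, 121, 127, 127, 82, 74, 69, 68, 69, 87, 160, 124, 67, 63, 63, 87, 165, 102, 146, 142, 69, 64, 68, 71, 73]
300 srows252+ [106, 100, 98, 82, 79, 127, 129, 103, 103, 104, 105, 102, 104, 104, 105, 105, 107, 104, 105, 104, 105, 104, 104]
360 srows252+ [128, 131, 134, 132, 135, 136, 133, 136, 135, 139, 149, 133, 102, 104, 104, 106, 104, 106, 106, 101, 104, 104, 103]
400 srows252+ [128, 127, 130, 131, 133, 131, 130, 137, 142, 143, 143, 141, 139, 144, 155, 106, 102, 107, 108, 108, 107, 107, 106]
440 srows252+ [78, 76, 81, 83, 84, 81, 84, 86, 86, 85, 88, 87, 82, 83, 81, 80, 95, 158, 126, 99, 104, 105, 106]
[ 6.45839e+02  1.06928e+02 -1.34000e-01  1.78949e+02] -7.65617621461201
[[5.1, 0.0], [-6.9, -0.7], [5.1, -0.7], [-7.7, 1.7], [4.9, 0.5], [-7.2, -0.2], [4.2, -0.7], [-6.5, -0.6], [5.2, 1.3], [-6.9, 0.1], [-0.8, 3.6], [-0.4, -0.3], [0.7, -5.9], [-0.9, 0.0], [-0.6, -0.2]]
bin [ 459.594 -363.132    0.473] 27.104222676777503
[[-1.0, 0.5], [0.2, 0.2], [-1.6, -0.0], [-0.6, -2.0], [0.5, 0.8], [-2.0, 3.4], [-0.6, 1.7], [0.5, -1.6], [2.1, 1.7], [0.5, 2.6]]
```

```bash
python3 - <<'E'
from h import *
from scipy.optimize import least_squares
s=manip.get_image("scene");t=manip.get_image("top")
c1=lambda u,v:(265+u/3,235+v/3); c2=lambda u,v:(155+u/3.8,115+v/3.8)
ft=[(s,c1(15,326),80,-1,-1),(s,c1(82,331),80,-1,1),(s,c1(638,388),80,1,-1),(s,c1(709,384),80,1,1),
 (t,c2(68,271),-80,1,1),(t,c2(145,277),-80,1,-1),(t,c2(688,343),-80,-1,1),(t,c2(760,346),-80,-1,-1),(t,c2(98,45),80,1,1),(t,c2(175,53),80,1,-1)]
pts=[(s,c1(568,96),(3,120,14)),(t,c2(206,81),(18,120,14))]
lines=[(t,(215,144),0,0),(t,(245,147.6),0,0),(t,(290,152.3),0,0),(t,(215,136.8),16,14),(t,(245,140.3),16,14),(t,(290,145.4),16,14),(t,(260,141.9),16,14),
 (s,(300,257.6),16,14),(s,(360,262.3),16,14),(s,(400,266),16,14),(s,(440,269.3),16,14)]
def res(q):
    a=q[2];R=np.array([[np.cos(a),-np.sin(a)],[np.sin(a),np.cos(a)]]);o=[]
    T=lambda cam,x,y,z:proj(cam,[*(R@[x,y]+q[:2]),z])
    for cam,uv,x,sg,e in ft:o+=list(T(cam,x,sg*216+e*q[4],0)-uv)
    for cam,uv,(x,y,z) in pts:o+=list(T(cam,x,y,z+q[3])-uv)
    for cam,uv,x,z in lines:
        A=T(cam,x,-100,z+q[3]);B=T(cam,x,150,z+q[3]);d=(B-A)/np.linalg.norm(B-A);w=np.array(uv)-A;o.append(2*(d[0]*w[1]-d[1]*w[0]))
    return np.array(o)
r=least_squares(res,[665,105,-.1,170,25],loss="soft_l1")
print(r.x.round(3),np.rad2deg(r.x[2]));print(res(r.x).round(1).tolist())
E
```

```text
[ 6.47390e+02  1.06873e+02 -1.34000e-01  1.79104e+02  2.50410e+01] -7.693918711187727
[-1.5, -0.1, -0.4, 0.5, -1.7, -0.7, -0.5, 3.0, -0.4, -0.7, -1.9, -0.2, -1.2, -1.8, -1.2, -0.5, 0.0, 0.2, -1.7, 0.1, -1.2, -1.0, -0.4, -1.0, 1.8, 1.2, 1.5, 0.1, -0.4, -0.9, -0.4, 0.2, -0.5, 0.1, 0.0]
```

Stand: origin (647, 107), yaw -7.7°, lip ≈ 179 mm. Bin: (460, -363), yaw 27°. I'll grasp with the pads about 7 mm above the bar's centre, so the open fingertips clear the bin walls.

```bash
cat >> h.py <<'E'
def ori(a,sg=1):
    y=sg*np.array([np.cos(a),np.sin(a),0]);z=np.array([0,0,-1.]);return np.column_stack([np.cross(y,z),y,z])
S=np.array([647.4,106.9]);SA=np.deg2rad(-7.69);SR=np.array([[np.cos(SA),-np.sin(SA)],[np.sin(SA),np.cos(SA)]])
DZ=-18.7+7+6   # tcp z minus hook z
def tcp(hx,hy,hz):  # hook point in stand frame -> tcp world
    return np.array([*(S+SR@[hx-62.5,hy]),hz+DZ])
def state():
    o=manip.get_obs();h=SR.T@(o["eef_pos"][:2]-S)+[62.5,0]
    f=o["ft_force"];fs=SR.T@f[:2]
    return dict(t=round(o["time"],1),hook=[*h.round(1),round(o["eef_pos"][2]-DZ,1)],f=[*fs.round(1),round(f[2],1)],m=o["moment"].round(2).tolist(),op=round(o["opening"],1),grip=round(o["grip_force"],1))
E
python3 - <<'E'
from h import *
a=np.deg2rad(27.1)
for sg in(1,-1):
    for p,o in(([460,-363,69.3],ori(a,sg)),([460,-363,200],ori(a,sg)),(tcp(-45,50,300),ori(SA,sg)),(tcp(0,150,180),ori(SA,sg))):
        q=manip.ik(np.array(p),o);print(sg,None if q is None else np.round(q,0))
E
```

```text
1 [-43.  25. 105.  -0.  50. -70.]
1 [-43.  15. 101.  -0.  64. -70.]
1 [13.  9. 97. -0. 74. 21.]
1 [20. 25. 91. -0. 64. 27.]
-1 [-43.  25. 105.  -0.  50. 110.]
-1 [-43.  15. 101.  -0.  64. 110.]
-1 [  13.    9.   97.   -0.   74. -159.]
-1 [  20.   25.   91.   -0.   64. -153.]
```

```bash
python3 - <<'E'
from h import *
a=np.deg2rad(27.1);o=ori(a)
manip.movep([460,-363,180],o); manip.servo_line([460,-363,69.3]); print(state())
manip.close_gripper(60); print(state(), manip.get_obs()["eef_pos"])
p0=manip.get_obs()["eef_pos"]
manip.servo_line([460,-363,110],rate=80);manip.sleep(.3); print(state())
for n in("scene","top"):
    p=manip.get_image(n);cv2.imwrite(f"pics/g_{n}.png",p["frame"])
    for q in("bin_grip","bin_hook","bin_tongue"):
        print(n,q,[(round(d["conf"],2),(np.array(d["centre"])*[640,480]).round(0)) for d in manip.landmark_of(q,p)][:3])
s=cv2.imread("pics/g_scene.png")[150:310,90:290];t=cv2.imread("pics/g_top.png")[160:320,380:580]
cv2.imwrite("pics/g.png",np.hstack([cv2.resize(i,None,fx=2,fy=2) for i in(s,t)]))
E
```

```text
{'t': 3.7, 'hook': [np.float64(-59.7), np.float64(-491.6), np.float64(75.9)], 'f': [np.float64(0.2), np.float64(-0.8), np.float64(1.1)], 'm': [0.01, 0.02, -0.0], 'op': 85.4, 'grip': 0.0}
{'t': 4.3, 'hook': [np.float64(-60.3), np.float64(-490.9), np.float64(75.4)], 'f': [np.float64(-0.4), np.float64(-0.1), np.float64(3.9)], 'm': [0.04, 0.16, 0.0], 'op': 10.4, 'grip': 60.1} [ 460.02328827 -363.14597809   69.65896475]
{'t': 5.3, 'hook': [np.float64(-60.7), np.float64(-490.5), np.float64(115.1)], 'f': [np.float64(-1.0), np.float64(0.3), np.float64(-4.3)], 'm': [0.03, 0.07, -0.05], 'op': 10.5, 'grip': 59.2}
scene bin_grip [(0.78, array([132., 196.])), (0.7, array([172., 229.]))]
scene bin_hook [(0.65, array([106., 204.])), (0.61, array([184., 247.]))]
scene bin_tongue [(0.6, array([187., 257.])), (0.6, array([107., 213.]))]
top bin_grip [(0.58, array([516., 306.]))]
top bin_hook [(0.97, array([536., 293.])), (0.84, array([444., 206.]))]
top bin_tongue [(0.73, array([534., 289.])), (0.57, array([440., 198.]))]
```

View pics/g.png

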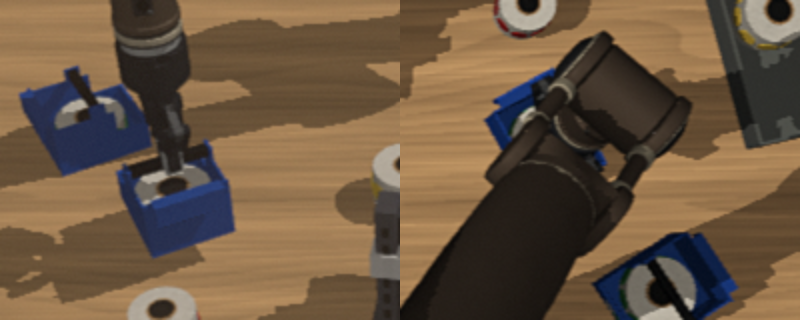

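The bar sits centred in the pads and the bin is lifted; the left half shows it hanging level. Next I carry it over, feel for the web with the bin's back, then lower it.

```bash
python3 - <<'E'
from h import *
o=ori(SA)
e=manip.get_obs()["eef_pos"]
manip.servo_line([e[0],e[1],300],rate=200)
manip.servo_line(tcp(-60,50,300),o,rate=250)
manip.servo_line(tcp(-35,50,214),rate=120);manip.sleep(.4); print(state())
manip.servo_line(tcp(-14,50,214),rate=40);manip.sleep(.3);print(state())
r=manip.servo_line(tcp(12,50,214),rate=10,f_stop=3);print(r,state());manip.sleep(.2);print(state())
for n in("scene","top"):
    p=manip.get_image(n);cv2.imwrite(f"pics/w_{n}.png",p["frame"])
s=cv2.imread("pics/w_scene.png")[180:340,280:520];t=cv2.imread("pics/w_top.png")[100:240,160:370]
cv2.imwrite("pics/w.png",np.hstack([cv2.resize(i,(400,int(400*i.shape[0]/i.shape[1])),interpolation=cv2.INTER_CUBIC)[:266] for i in(s,t)]))
E
```

```text
{'t': 10.4, 'hook': [np.float64(-34.9), np.float64(50.1), np.float64(214.5)], 'f': [np.float64(-0.0), np.float64(-1.2), np.float64(-4.6)], 'm': [0.03, 0.04, 0.0], 'op': 10.8, 'grip': 59.1}
{'t': 11.4, 'hook': [np.float64(-14.2), np.float64(50.0), np.float64(214.0)], 'f': [np.float64(-0.1), np.float64(0.0), np.float64(-4.9)], 'm': [0.01, -0.03, 0.02], 'op': 10.6, 'grip': 59.2}
True {'t': 13.0, 'hook': [np.float64(0.8), np.float64(49.6), np.float64(212.1)], 'f': [np.float64(-0.3), np.float64(0.1), np.float64(-4.3)], 'm': [-0.01, 0.03, -0.02], 'op': 10.5, 'grip': 59.2}
{'t': 13.2, 'hook': [np.float64(-0.8), np.float64(49.1), np.float64(210.0)], 'f': [np.float64(-0.6), np.float64(0.4), np.float64(-4.3)], 'm': [0.0, 0.04, -0.06], 'op': 10.5, 'grip': 59.2}
```

View pics/w.png

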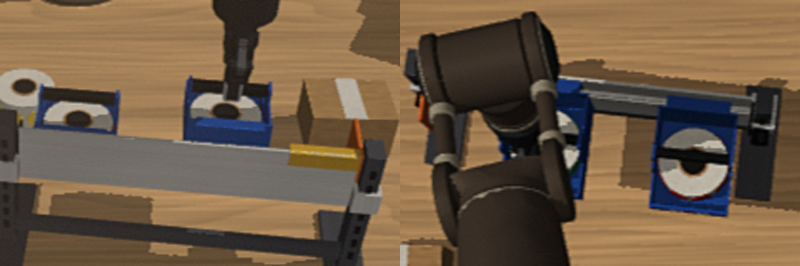

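The picture shows the bin held above the lip, between the hung bin and the keeper, with its hook at the rail. I'll check what the force and position readings settle to.

```bash
python3 - <<'E'
from h import *
for i in range(4): print(state()); manip.sleep(.1)
manip.servo_line(tcp(-1,50,213),rate=20)
for i in range(3): print(state()); manip.sleep(.1)
manip.servo_line(tcp(1,50,213),rate=20)
for i in range(3): print(state()); manip.sleep(.1)
E
```

```text
{'t': 13.3, 'hook': [np.float64(-0.7), np.float64(49.2), np.float64(210.0)], 'f': [np.float64(-0.2), np.float64(-0.3), np.float64(-4.2)], 'm': [0.01, 0.0, -0.03], 'op': 10.6, 'grip': 59.2}
{'t': 13.4, 'hook': [np.float64(-0.5), np.float64(49.2), np.float64(210.3)], 'f': [np.float64(0.1), np.float64(-0.0), np.float64(-4.4)], 'm': [0.03, 0.08, -0.1], 'op': 10.8, 'grip': 59.2}
{'t': 13.5, 'hook': [np.float64(-0.3), np.float64(49.3), np.float64(210.5)], 'f': [np.float64(0.3), np.float64(-0.4), np.float64(-5.2)], 'm': [0.02, 0.02, 0.03], 'op': 10.6, 'grip': 59.2}
{'t': 13.6, 'hook': [np.float64(-0.2), np.float64(49.4), np.float64(210.7)], 'f': [np.float64(-0.2), np.float64(-0.3), np.float64(-5.1)], 'm': [0.08, -0.01, -0.04], 'op': 10.6, 'grip': 59.2}
{'t': 14.0, 'hook': [np.float64(-0.8), np.float64(50.1), np.float64(213.3)], 'f': [np.float64(-0.2), np.float64(-0.3), np.float64(-4.1)], 'm': [0.06, 0.05, -0.03], 'op': 10.7, 'grip': 59.2}
{'t': 14.1, 'hook': [np.float64(-0.9), np.float64(50.0), np.float64(213.1)], 'f': [np.float64(-0.7), np.float64(-0.3), np.float64(-4.8)], 'm': [-0.01, 0.01, -0.05], 'op': 10.4, 'grip': 59.2}
{'t': 14.2, 'hook': [np.float64(-1.0), np.float64(50.0), np.float64(213.0)], 'f': [np.float64(0.1), np.float64(-0.2), np.float64(-4.6)], 'm': [0.05, -0.01, -0.02], 'op': 10.6, 'grip': 59.2}
{'t': 14.5, 'hook': [np.float64(1.2), np.float64(50.0), np.float64(213.0)], 'f': [np.float64(-0.2), np.float64(-0.5), np.float64(-4.9)], 'm': [0.02, -0.01, 0.06], 'op': 10.4, 'grip': 59.2}
{'t': 14.6, 'hook': [np.float64(1.0), np.float64(50.0), np.float64(213.0)], 'f': [np.float64(0.7), np.float64(-0.4), np.float64(-3.5)], 'm': [0.01, 0.03, 0.01], 'op': 10.6, 'grip': 59.2}
{'t': 14.7, 'hook': [np.float64(1.0), np.float64(50.0), np.float64(212.9)], 'f': [np.float64(0.2), np.float64(-0.1), np.float64(-5.2)], 'm': [-0.04, 0.01, 0.04], 'op': 10.4, 'grip': 59.2}
```

```bash
cat >> h.py <<'E'
def meanf(n=6,dt=.02):
    F=[];H=[]
    for _ in range(n):
        s=state();F.append(s["f"]);H.append(s["hook"]);manip.sleep(dt)
    return np.mean(F,0).round(2),np.mean(H,0).round(2)
E
python3 - <<'E'
from h import *
f0,h=meanf();print(f0,h)
for x in np.arange(2,9,1.):
    manip.servo_line(tcp(x,50,213),rate=20);f,h=meanf();print(x,f,h)
    if abs(f[0]-f0[0])>2: break
print(state()["t"])
E
```

```text
[-0.12 -0.43 -4.37] [  1.  50. 213.]
2.0 [-0.03 -0.13 -4.58] [  2.1  50.  213. ]
3.0 [-2.48  0.13 -2.87] [  2.3   50.   212.87]
15.6
```

```bash
python3 - <<'E'
from h import *
z=213;x=2.3
while z>150:
    z-=3 if z>190 else 1
    manip.servo_line(tcp(x,50,z),rate=20);f,h=meanf(4)
    if z<187 or abs(f[0])>1.5: print(z,x,f,h)
    if f[2]>-2.2: break
    if f[0]<-2: x-=.4
    if f[0]>1.5: x+=.4
print(state())
E
```

```text
204 2.3 [-2.3   0.2  -4.75] [  2.2   50.   203.75]
186 1.9 [-0.98  0.15 -4.72] [  1.9  50.  185.9]
185 1.9 [-0.82  0.   -4.3 ] [  1.9  50.  184.9]
184 1.9 [-0.7  -0.28 -4.42] [  1.9  50.  183.9]
183 1.9 [-1.23  0.28 -4.25] [  1.9  50.  182.9]
182 1.9 [-1.52 -0.48 -4.12] [  1.9  50.  181.9]
181 1.9 [-1.5  -0.18 -3.8 ] [  1.88  50.   180.9 ]
180 1.9 [-1.65  0.12 -3.28] [  1.85  50.02 180.1 ]
179 1.9 [-4.45 -0.62  1.  ] [  1.8   50.1  179.55]
{'t': 21.7, 'hook': [np.float64(1.8), np.float64(50.0), np.float64(179.5)], 'f': [np.float64(-4.5), np.float64(-1.3), np.float64(0.5)], 'm': [0.01, 0.45, -0.08], 'op': 10.6, 'grip': 59.9}
```

Contact at hook z ≈ 179.7. Now I slide along the rail with light force regulation.

```bash
python3 - <<'E'
from h import *
x,y,z=1.6,50.,179.5
manip.servo_line(tcp(x,y,z),rate=20);f,h=meanf(4);print(f,h)
k=0
while y<158:
    y+=4 if y<136 else 1
    manip.servo_line(tcp(x,y,z),rate=25);f,h=meanf(3)
    k+=1
    if k%4==0 or y>136: print(y,round(x,2),round(z,2),f,h)
    x+=np.clip(.12*(f[0]+.5),-.4,.4); z+=np.clip(.12*(f[2]+2.8),-.3,.3)
    if np.abs(f[:2]).max()>8 or f[2]>6: print("force!",f,h);break
    if y>136 and f[1]<-4: print("stop");break
print(state())
E
```

```text
[-3.03  0.2   0.05] [  1.82  50.1  179.6 ]
66.0 1.48 179.86 [ 0.07  0.57 -2.87] [  1.5  66.3 179.9]
82.0 1.69 180.0 [-0.07  0.17 -2.57] [  1.67  82.33 179.93]
98.0 1.85 179.92 [-0.23  0.27 -2.6 ] [  1.9   98.37 179.97]
114.0 1.96 180.03 [-0.57  0.33 -2.6 ] [  1.9  114.37 180.  ]
130.0 1.84 179.96 [-0.5   0.37 -3.13] [  1.9 130.4 180. ]
138.0 1.9 179.96 [-0.43  0.47 -2.13] [  1.9 138.4 180. ]
139.0 1.91 180.04 [-0.43 -0.33 -2.93] [  1.9 139.  180. ]
140.0 1.92 180.03 [-0.43 -1.03 -3.2 ] [  1.9 139.9 180. ]
141.0 1.93 179.98 [-0.4  -0.87 -2.53] [  1.9 141.  180. ]
142.0 1.94 180.01 [-0.83 -0.5  -2.87] [  1.9  142.17 180.  ]
143.0 1.9 180.01 [-0.67 -0.53 -2.97] [  1.9 143.2 180. ]
144.0 1.88 179.98 [-0.43 -0.5  -3.37] [  1.9 144.1 180. ]
145.0 1.89 179.92 [-0.97 -0.83 -2.63] [  1.9  145.03 179.93]
146.0 1.83 179.94 [-0.43 -0.77 -2.67] [  1.9  146.17 180.  ]
147.0 1.84 179.95 [-0.37 -0.27 -2.8 ] [  1.9  147.17 180.  ]
148.0 1.86 179.95 [ 0.03 -0.37 -2.77] [  1.9 148.1 180. ]
149.0 1.92 179.96 [-0.73 -0.8  -2.83] [  1.9  149.07 179.97]
150.0 1.89 179.95 [ 0.  -0.2 -2.4] [  1.9 150.1 180. ]
151.0 1.95 180.0 [-0.4 -1.3 -2.7] [  1.9  150.9  179.97]
152.0 1.97 180.01 [-0.67 -4.7  -1.73] [  1.9  150.9  179.93]
stop
{'t': 34.1, 'hook': [np.float64(1.9), np.float64(150.9), np.float64(180.0)], 'f': [np.float64(-0.6), np.float64(-5.6), np.float64(-1.7)], 'm': [-0.75, 0.1, -0.01], 'op': 10.4, 'grip': 59.6}
```

```bash
python3 - <<'E'
from h import *
x,y,z=1.9,151.2,179.7
for i in range(6):
    manip.servo_line(tcp(x,y,z),rate=20);f,h=meanf(4)
    if f[2]>-.8 and abs(f[0])<1.5: break
    z-=np.clip(.12*(0-f[2]),0,.3); x+=np.clip(.12*f[0],-.3,.3)
print(f,h);manip.sleep(.3)
manip.release();print(state())
e=manip.get_obs()["eef_pos"]
manip.servo_line(e+[0,0,25],rate=30);print(state())
manip.servo_line(e+[0,0,140],rate=120)
manip.movep([480,-60,330],ori(SA));print(state())
for n in("scene","top"):
    p=manip.get_image(n);cv2.imwrite(f"pics/e_{n}.png",p["frame"])
    for q in("bin_grip","bin_hook"): print(n,q,[(round(d["conf"],2),(np.array(d["centre"])*[640,480]).round(0)) for d in manip.landmark_of(q,p)])
    print("expect",proj(p,[*(S+SR@[-62.5,150]),186]),proj(p,[*(S+SR@[0,150]),180]))
s=cv2.imread("pics/e_scene.png")[210:370,280:520];t=cv2.imread("pics/e_top.png")[100:240,160:370]
cv2.imwrite("pics/e.png",np.hstack([cv2.resize(i,(400,266),interpolation=cv2.INTER_CUBIC) for i in(s,t)]))
E
```

```text
[-1.18 -5.03  0.03] [  1.9 150.9 179.8]
{'t': 35.8, 'hook': [np.float64(1.8), np.float64(151.3), np.float64(179.6)], 'f': [np.float64(-0.3), np.float64(-0.1), np.float64(0.1)], 'm': [-0.04, -0.04, -0.06], 'op': 85.3, 'grip': 0.0}
{'t': 36.7, 'hook': [np.float64(1.6), np.float64(151.2), np.float64(204.4)], 'f': [np.float64(-0.8), np.float64(-0.0), np.float64(-0.7)], 'm': [0.01, -0.03, -0.03], 'op': 85.5, 'grip': 0.0}
{'t': 39.2, 'hook': [np.float64(-80.6), np.float64(-187.1), np.float64(335.8)], 'f': [np.float64(-0.7), np.float64(-0.5), np.float64(-0.5)], 'm': [-0.02, 0.0, -0.02], 'op': 85.8, 'grip': 0.0}
scene bin_grip [(0.71, array([130., 193.])), (0.6, array([465., 250.])), (0.23, array([478., 333.]))]
scene bin_hook [(0.62, array([469., 268.])), (0.59, array([105., 206.]))]
expect [465.54959305 248.51213856] [467.45728096 271.18358006]
top bin_grip [(0.93, array([516., 307.])), (0.91, array([192., 167.])), (0.63, array([197., 147.]))]
top bin_hook [(0.62, array([533., 295.]))]
expect [192.18421377 168.06811754] [196.30164773 142.81041938]
```

View pics/e.png

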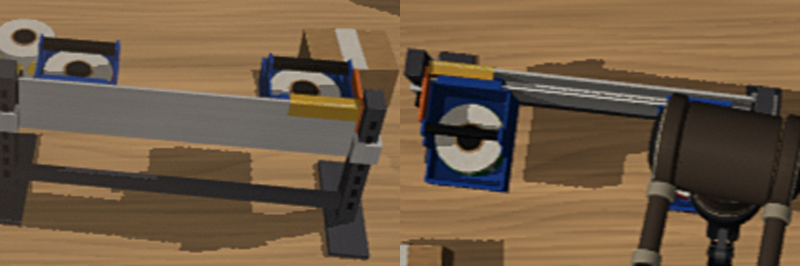

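The bin hangs square on the rail, standing against the orange stop, and its bar is at the expected pixels: scene (465,250), top (192,167). The gripper is clear of everything, so I'm handing in the job.

```bash
python3 -c "
from cell import manip
print(manip.sign_off())"
```

```text
the job is handed in; nothing more can be done
None
```

I hooked the loose blue bin over the lip (felt at about 180 mm), slid it under the keeper to the orange end stop and let go; it was hanging there when I handed in at about 39 s of the 61 s allowed, with no verdict returned.

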